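# Weigh a batch of dry bread and load it into the crumb mill

## Task

Put every piece of dry bread from the chopping board into the weighing tray while the tray stands on the scale, and let go so the batch can be weighed. Then pick up the tray by a side grip, tip the whole batch over its open lip into the hopper of the crumb mill, and set the empty tray back level in the middle of the scale. Finally press the mill's pusher lever right down until its catch holds it down; leave the other things on the table where they are.

Things in the scene. Friction and masses are not known exactly. Their poses are not given: they have to be found in the camera images.
- crust1_c (a point): piece of dry baguette, a brown rounded block 48 mm long (its x), 34 mm wide (y) and 30 mm high (z), about 22 g; this point is its centre. It lies flat on the white board at the start, or is absent. The six possible pieces are alike; 4 to 6 are there.
- crust2_c (a point): piece of dry baguette, a brown rounded block 52 mm long (its x), 34 mm wide (y) and 30 mm high (z), about 22 g; this point is its centre. It lies flat on the white board at the start, or is absent. The six possible pieces are alike; 4 to 6 are there.
- crust3_c (a point): piece of dry baguette, a brown rounded block 46 mm long (its x), 34 mm wide (y) and 30 mm high (z), about 22 g; this point is its centre. It lies flat on the white board at the start, or is absent. The six possible pieces are alike; 4 to 6 are there.
- crust4_c (a point): piece of dry baguette, a brown rounded block 54 mm long (its x), 34 mm wide (y) and 30 mm high (z), about 22 g; this point is its centre. It lies flat on the white board at the start, or is absent. The six possible pieces are alike; 4 to 6 are there.
- crust5_c (a point): piece of dry baguette, a brown rounded block 50 mm long (its x), 34 mm wide (y) and 30 mm high (z), about 22 g; this point is its centre. It lies flat on the white board at the start, or is absent. The six possible pieces are alike; 4 to 6 are there.
- crust6_c (a point): piece of dry baguette, a brown rounded block 52 mm long (its x), 34 mm wide (y) and 30 mm high (z), about 22 g; this point is its centre. It lies flat on the white board at the start, or is absent. The six possible pieces are alike; 4 to 6 are there.
- board: white chopping board, fixed, 270 mm (x) by 200 mm (y), 15 mm thick; origin under its centre. The bread starts on it, in a loose grid of about 75 by 95 mm.
- scale_top (a point): centre of the top face of the scale's square steel platform (fixed, 200 by 200 mm, top face 74 mm above the table); x points away from the robot, the scale's lower keypad slope is on its -x side. The tray stands here.
- tray_floor (a point): sheet-steel weighing tray, loose, 0.3 kg: centre of the upper face of its floor (3 mm thick). Floor 210 mm (x) by 140 mm (y). Walls 3 mm thick, 28 mm above the floor, on both long sides (outer faces at y = +-70) and at the back (x = -105); the front (+x) is an open pouring lip, facing the mill at the start. Bread slides off at a tilt of 20 to 28 deg. Centre of mass about 15 mm above this point.
- tray_lip (a point): middle of the tray's open pouring lip: tray floor point + 105 mm in tray x.
- tray_grip_l (a point): upright black plastic grip on the tray's +y side (towards the robot at the start): a slab 60 mm long (tray x), 12 mm thick (tray y), its lower edge 31 mm and its top 75 mm above the floor face; this point is in mid-thickness, 57 mm above the floor face, 10 mm behind the tray's middle. Pinched across its thickness with 60 N or more it carries and tips the loaded tray.
- tray_grip_r (a point): upright black plastic grip on the tray's -y side: a slab 60 mm long (tray x), 12 mm thick (tray y), its lower edge 31 mm and its top 75 mm above the floor face; this point is in mid-thickness, 57 mm above the floor face, 10 mm behind the tray's middle. Pinched across its thickness with 60 N or more it carries and tips the loaded tray.
- tray: the same tray: origin at the centre of its underside, axes as for its floor point.
- hopper_mouth (a point): fixed crumb mill on the left, front to -x: centre of its hopper mouth, 165 mm above the table (x away from the robot, y left, z up). Mouth 190 mm in x; in y from the top edge of a feed chute (y = -130, 170 mm above the table, cheeks to 190) to a splash wall (y = +120, 202 high). The chute falls at 41 deg to a floor 85 mm below the mouth. Pour from the chute side, under the raised pusher.
- lever_hinge (a point): axis of the pusher lever's hinge, on the far (+x) side of the hopper, 180 mm above the table; the axis runs along the mill's y.
- lever_grip (a point): centre of the pusher lever's black cross handle, a round bar 24 mm thick, 70 mm long (mill y), 250 mm from the hinge. Sprung up it is about 341 mm above the table over the hopper; right down it is level with the hinge and 250 mm nearer the front (-x). It swings in the mill's x-z plane. Arm 22 mm wide; pusher plate 100 mm wide (y), 55 to 175 mm from the hinge, 26 mm below the arm.
- press_lever (a joint): pusher lever, rad: 0 sprung up, 0.70 right down. A spring pushes it up; pressing takes up to 7 N at the handle, less as it goes down. Past 0.58 rad its over-centre spring catch draws it down and holds it at 0.70; let go earlier, it springs up again. Lifting the handle with about 4 N frees it.
- sugar_jar: clear jar with a steel lid, 68 mm across, 110 mm tall; origin under its centre. Leave alone.
- shaker: steel shaker, 58 mm across, 77 mm tall; origin under its centre. Leave alone.
- scraper: dough scraper lying flat, 90 by 130 mm, 22 mm high. Leave alone.
- cup: steel cup with a handle, 84 mm across, 75 mm tall. Leave alone.
- timer: white timer standing, 75 mm wide, 70 mm tall. Leave alone.

How it is judged:
On the way, in this order (a step that is already met when the one before it is completed fails the run):
1. all the bread present lies in the tray, the tray stands level on the scale, and the hand has let go of them (x of crust1_c in the frame of tray_floor between -0.105 and 0.105 m and y of crust1_c in the frame of tray_floor between -0.068 and 0.068 m and z of crust1_c in the frame of tray_floor between 0 and 0.075 m and x of crust2_c in the frame of tray_floor between -0.105 and 0.105 m and y of crust2_c in the frame of tray_floor between -0.068 and 0.068 m and z of crust2_c in the frame of tray_floor between 0 and 0.075 m and x of crust3_c in the frame of tray_floor between -0.105 and 0.105 m and y of crust3_c in the frame of tray_floor between -0.068 and 0.068 m and z of crust3_c in the frame of tray_floor between 0 and 0.075 m and x of crust4_c in the frame of tray_floor between -0.105 and 0.105 m and y of crust4_c in the frame of tray_floor between -0.068 and 0.068 m and z of crust4_c in the frame of tray_floor between 0 and 0.075 m and x of crust5_c in the frame of tray_floor between -0.105 and 0.105 m and y of crust5_c in the frame of tray_floor between -0.068 and 0.068 m and z of crust5_c in the frame of tray_floor between 0 and 0.075 m and x of crust6_c in the frame of tray_floor between -0.105 and 0.105 m and y of crust6_c in the frame of tray_floor between -0.068 and 0.068 m and z of crust6_c in the frame of tray_floor between 0 and 0.075 m and horizontal distance between tray_floor and scale_top below 0.05 m and z of tray_floor in the frame of scale_top between -0.003 and 0.01 m and angle between tray_floor's own z axis and vertical below 0.06 rad and contact force between the fingers and tray below 0.1 N and contact force between the fingers and crust1 below 0.1 N and contact force between the fingers and crust2 below 0.1 N and contact force between the fingers and crust3 below 0.1 N and contact force between the fingers and crust4 below 0.1 N and contact force between the fingers and crust5 below 0.1 N and contact force between the fingers and crust6 below 0.1 N), for 0.3 s.
2. the tray is lifted off the scale with all the bread in it (x of crust1_c in the frame of tray_floor between -0.105 and 0.105 m and y of crust1_c in the frame of tray_floor between -0.068 and 0.068 m and z of crust1_c in the frame of tray_floor between 0 and 0.075 m and x of crust2_c in the frame of tray_floor between -0.105 and 0.105 m and y of crust2_c in the frame of tray_floor between -0.068 and 0.068 m and z of crust2_c in the frame of tray_floor between 0 and 0.075 m and x of crust3_c in the frame of tray_floor between -0.105 and 0.105 m and y of crust3_c in the frame of tray_floor between -0.068 and 0.068 m and z of crust3_c in the frame of tray_floor between 0 and 0.075 m and x of crust4_c in the frame of tray_floor between -0.105 and 0.105 m and y of crust4_c in the frame of tray_floor between -0.068 and 0.068 m and z of crust4_c in the frame of tray_floor between 0 and 0.075 m and x of crust5_c in the frame of tray_floor between -0.105 and 0.105 m and y of crust5_c in the frame of tray_floor between -0.068 and 0.068 m and z of crust5_c in the frame of tray_floor between 0 and 0.075 m and x of crust6_c in the frame of tray_floor between -0.105 and 0.105 m and y of crust6_c in the frame of tray_floor between -0.068 and 0.068 m and z of crust6_c in the frame of tray_floor between 0 and 0.075 m and z of tray_floor in the frame of scale_top above 0.03 m), for 0.1 s.
3. the tray is tipped lip down with its lip at the hopper's mouth (angle between tray_floor's own z axis and vertical above 0.25 rad and horizontal distance between tray_lip and hopper_mouth below 0.16 m and height (world z) of tray_lip above 0.13 m).
4. all the bread is in the hopper (x of crust1_c in the frame of hopper_mouth between -0.095 and 0.095 m and y of crust1_c in the frame of hopper_mouth between -0.115 and 0.118 m and z of crust1_c in the frame of hopper_mouth between -0.09 and 0 m and x of crust2_c in the frame of hopper_mouth between -0.095 and 0.095 m and y of crust2_c in the frame of hopper_mouth between -0.115 and 0.118 m and z of crust2_c in the frame of hopper_mouth between -0.09 and 0 m and x of crust3_c in the frame of hopper_mouth between -0.095 and 0.095 m and y of crust3_c in the frame of hopper_mouth between -0.115 and 0.118 m and z of crust3_c in the frame of hopper_mouth between -0.09 and 0 m and x of crust4_c in the frame of hopper_mouth between -0.095 and 0.095 m and y of crust4_c in the frame of hopper_mouth between -0.115 and 0.118 m and z of crust4_c in the frame of hopper_mouth between -0.09 and 0 m and x of crust5_c in the frame of hopper_mouth between -0.095 and 0.095 m and y of crust5_c in the frame of hopper_mouth between -0.115 and 0.118 m and z of crust5_c in the frame of hopper_mouth between -0.09 and 0 m and x of crust6_c in the frame of hopper_mouth between -0.095 and 0.095 m and y of crust6_c in the frame of hopper_mouth between -0.115 and 0.118 m and z of crust6_c in the frame of hopper_mouth between -0.09 and 0 m), for 0.2 s.
At the end, for the whole second after the job is handed in: All the bread present lies in the hopper below its rim; the tray stands empty and level on the scale's platform, its centre within 50 mm of the platform's, let go; the pusher lever is down and held by its catch (joint above 0.66 rad of 0.70) (all of step 4 and horizontal distance between tray_floor and scale_top below 0.05 m and z of tray_floor in the frame of scale_top between -0.003 and 0.01 m and angle between tray_floor's own z axis and vertical below 0.06 rad and contact force between the fingers and tray below 0.1 N and value of joint press_lever above 0.66 rad and linear speed of tray below 0.02 m/s); the robot touches nothing.
It fails at once if one of the other things on the table (jar, shaker, scraper, cup, timer) is pushed more than 60 mm away (distance of any of sugar_jar, shaker, scraper, cup, timer from where it was at the start of the episode above 0.06 m).
It fails at once if one of them is knocked over (angle between any of sugar_jar, shaker, scraper, cup, timer's own z axis and vertical above 0.6 rad).
Of crust1, crust2, crust3, crust4, crust5, crust6 only 4 to 6 are there at a start; the rules pass over those that are not, and their reading is None.
At some moment in a run one of crust1, crust2, crust3, crust4, crust5, crust6 may be knocked a few centimetres aside while the robot is not near it.
It also fails if it takes over 208 s, if anything falls off the work surface, if the arm or the gripper's body presses on something with over 40 N, if the wrist force passes 120 N, or if a joint passes its speed limit or range.

## Robot

A 7-joint arm with a two-finger parallel gripper is mounted at the origin on the work surface. World frame = base frame: x ahead of the robot, y to its left, z up, the work surface at z = 0. Lengths are in m, angles in rad, forces in N, time in s.
With the tool pointing down it reaches from about 0.425 to 0.95 m from the base axis. Payload 4.7 kg.
Tool frame: the origin (TCP) lies between the finger pads; the fingertips stand 25 mm ahead of it and the grasp point (between the pads) lies 6 mm ahead of it; z points along the fingers, y is the line along which they close (so a half turn about z gives the same grasp; the last joint's range is limited). The gripper opens to 85 mm and grips with 20 to 120 N. Pads are 22 mm wide; open, the fingers measure 114 mm over their backs; the gripper's body (76 mm by 85 mm) begins 54 mm behind the grasp point. The pads swing forward as they close: fully open they stand 13 mm farther back than shut.
Start: joints at [1.224, 0.469, -0.049, 1.532, 0.024, 1.141, -0.082], TCP at [0.211, -0.641, 0.228] pointing down, gripper open.
Joint ranges: [-2.59, 2.59], [-0.33, 1.99], [-1.39, 1.29], [0.1, 2.45], [-1.04, 4.18], [0.21, 1.99], [-2.66, 2.66]. Speed limits (rad/s): [2.57, 2.57, 3.14, 3.14, 3.14, 3.14, 3.14].

## Interface

Orientations are given as a 3x3 rotation matrix whose columns are the frame's x, y, z axes.
In Python, from rig import * gives the robot as it stands. Calls block until the motion is done:
- movep(position, orientation): joint-space move of the TCP to a pose.
- move_l(position, attitude=None, feed=0.15, until_force=None): straight line of the TCP; attitude=None keeps the orientation; feed is the mean speed in m/s. With until_force (N) it stops when the force on the tool has changed by that much, and returns True; else False.
- move_joints(angles): joint-space move.
- command_gripper(opening, newtons=None): finger opening in m; newtons is the grip in N (None keeps the last); returns when the fingers have stopped.
- sleep(seconds).
- inverse_kinematics(position, orientation): joint angles nearest the present ones, or None.
- sense(): the state.
- camera(name): name is "scene" or "top" or "wrist"; returns (picture, depth): 400x640x3 uint8, red, green, blue; 400x640 float32, m along the optical axis (not along the pixel's ray), 0 where there is no reading.
- camera_params(name): a dict with "K" (3x3 intrinsics, pixels), "position" and "rotation" of the camera in the world; the wrist camera has in their place "tool_from_camera" (4x4, takes a point from camera to tool coordinates, whose origin is the TCP and whose axes are the flange's). Camera axes: x right, y down, z forward; pixel columns grow to the right and rows downward; lengths in m; the calibration is good to about 2 mm. The wrist camera is an equidistant fisheye: a pixel r from the principal point sees the ray r / f radians off the axis. A picture is of the moment at which its call begins: read the wrist's pose just before it. camera_params takes no time and is no camera call.
A pose or a line that the arm cannot do raises Unreachable and nothing moves.
- finish_job(): hands the job in; it is judged then, once.
The state is a dict: "time_s": time; "joint_pos": joint angles; "qd": joint speeds; "joint_efforts": joint torques, N m; "position": TCP position; "tcp_rot": TCP orientation; "wrist_force": force on the tool from outside, world axes, zero at the start; "ft_torque": the same for the moment, N m; "finger_gap": finger opening in m; "gripper_force": force on a finger pad.
Only numpy, scipy, OpenCV 4.12 (cv2) and the standard library are available. Lean on these libraries where they do the work, as an engineer would, in place of code of your own. Each camera call takes 0.05 s, during which the arm holds its last target. There are 200 camera calls.

## Working session

There is one attempt and no reset: what is moved stays moved. The work goes in short steps, each a Python script; the robot and the scene stay as the last script left them, time stands still between calls to the robot, and variables do not carry over. Pictures are saved under pics/ and viewed, at most 15 in all, crops included, and the job is handed in when it is done.

```bash
mkdir -p pics; ls; python3 - <<'E'
from rig import *
import cv2,numpy as np
for n in("scene","top"):
    p,d=camera(n); cv2.imwrite(f"pics/{n}0.png",p[:,:,::-1]); np.savez(f"/tmp/{n}0.npz",p=p,d=d)
    c=camera_params(n); print(n,c)
print(sense())
E
```

```text
pics
scene {'K': array([[372.71668336,   0.        , 319.41866025],
       [  0.        , 372.71668336, 193.00177076],
       [  0.        ,   0.        ,   1.        ]]), 'position': array([1.23756736, 0.04513471, 1.3136147 ]), 'rotation': array([[ 0.05494436,  0.85718926, -0.51206219],
       [ 0.99846625, -0.05066114,  0.02232914],
       [-0.00680136, -0.51250368, -0.85865809]])}
top {'K': array([[406.81151103,   0.        , 326.01523786],
       [  0.        , 406.81151103, 198.99720795],
       [  0.        ,   0.        ,   1.        ]]), 'position': array([0.44268338, 0.06539603, 1.38678507]), 'rotation': array([[ 0.02425339, -0.99270323,  0.1181189 ],
       [-0.9996769 , -0.02498182, -0.00469   ],
       [ 0.0076066 , -0.11796699, -0.99298838]])}
{'time_s': 0.1, 'joint_pos': array([ 1.22411517,  0.46934482, -0.04859425,  1.53355841,  0.02406621,
        1.14102681, -0.08230153]), 'qd': array([-0.00046302, -0.00235245,  0.00088965, -0.00121596,  0.00092424,
        0.00160802, -0.00046485]), 'joint_efforts': array([ 9.43784944e-04, -5.11514533e+01, -4.69595043e-02, -2.38389820e+01,
        1.08180090e-02,  4.35935624e-03, -6.07954860e-06]), 'position': array([ 0.21076516, -0.64069083,  0.22678393]), 'tcp_rot': array([[ 9.49927168e-01,  3.12470864e-01, -5.77821134e-04],
       [ 3.12471396e-01, -9.49925726e-01,  1.65559551e-03],
       [-3.15618017e-05, -1.75324773e-03, -9.99998463e-01]]), 'wrist_force': array([ 0.64993513, -0.36079325,  0.39699309]), 'ft_torque': array([-0.00543176, -0.03057903, -0.0188936 ]), 'gripper_force': 0.0, 'finger_gap': 0.0856550377665534}
```

View pics/top0.png

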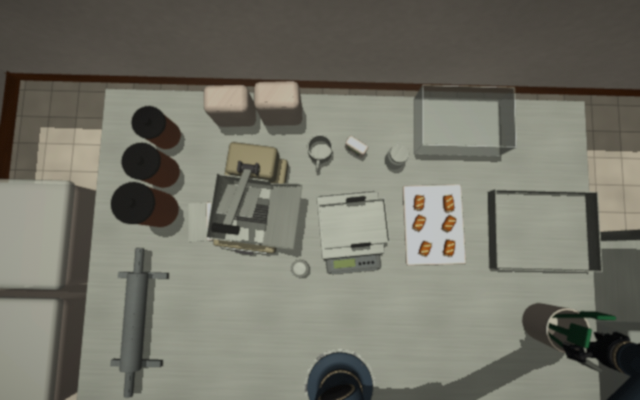

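View pics/scene0.png

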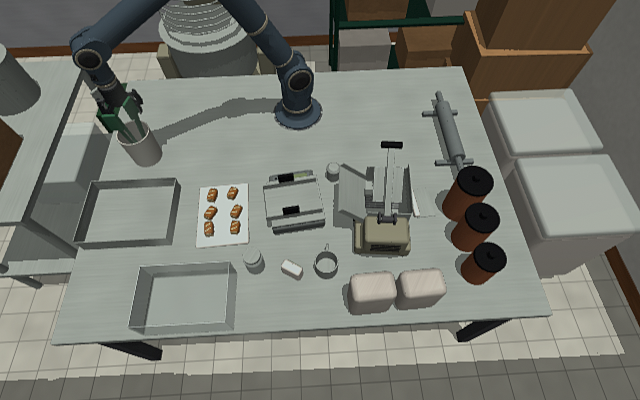

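```bash
cat > h.py <<'E'
from rig import *
import cv2,numpy as np
def world(n,d):
    c=camera_params(n);K=c["K"];v,u=np.mgrid[:400,:640]
    P=np.stack([(u-K[0,2])/K[0,0]*d,(v-K[1,2])/K[1,1]*d,d],-1)
    return P@c["rotation"].T+c["position"]
def crusts(p,W,lo=0.03,box=None):
    """brown blobs: (x,y,z top,yaw of long axis) in world, from top-surface points"""
    h=cv2.cvtColor(p,cv2.COLOR_RGB2HSV)
    m=((h[...,1]>110)&(h[...,0]<25)&(h[...,2]>60)).astype(np.uint8)
    if box: m&=((W[...,0]>box[0])&(W[...,0]<box[1])&(W[...,1]>box[2])&(W[...,1]<box[3])).astype(np.uint8)
    m=cv2.morphologyEx(m,cv2.MORPH_CLOSE,np.ones((3,3)))
    n,l,s,_=cv2.connectedComponentsWithStats(m)
    out=[]
    for i in range(1,n):
        if s[i,4]<30: continue
        q=W[l==i]; r=cv2.minAreaRect((q[:,:2]*1000).astype(np.float32)); b=cv2.boxPoints(r)
        e=max(b[1]-b[0],b[2]-b[1],key=np.linalg.norm)
        out.append((*np.array(r[0])/1000,np.percentile(q[:,2],80),np.arctan2(e[1],e[0]),s[i,4],*sorted(r[1])))
    return np.array(out)
def ortho(p,W,x0,x1,y0,y1,s=1500):
    """top-down remap, up=+x, left=+y; z-buffered"""
    H,Wd=int((x1-x0)*s),int((y1-y0)*s); im=np.zeros((H,Wd,3),np.uint8)
    k=W.reshape(-1,3);c=p.reshape(-1,3);o=np.argsort(k[:,2]);k=k[o];c=c[o]
    r=((x1-k[:,0])*s).astype(int);q=((y1-k[:,1])*s).astype(int)
    for a in range(-2,3):
        for b in range(-2,3):
            ok=(r+a>=0)&(r+a<H)&(q+b>=0)&(q+b<Wd); im[r[ok]+a,q[ok]+b]=c[ok]
    return im
E
python3 - <<'E'
from h import *
np.set_printoptions(precision=4,suppress=True)
z=np.load("/tmp/top0.npz");p,d=z["p"],z["d"];W=world("top",d)
print(crusts(p,W,box=(.3,.8,-.45,-.15)))
for u,v in [(355,199),(374,246),(327,197),(381,193),(324,258),(384,245),(350,225),(322,225),(224,229),(240,195),(213,205),(248,170),(285,215),(435,195),(300,268),(398,155),(320,148),(357,146),(405,187),(463,185),(406,265),(465,264)]: print((u,v),W[v,u])
# tray box crop and mill crop
a=cv2.resize(p[180:275,305:400],None,fx=6,fy=6,interpolation=cv2.INTER_CUBIC)
cv2.imwrite("pics/tray.png",a[:,:,::-1])
a=cv2.resize(p[135:260,180:310],None,fx=4.6,fy=4.6,interpolation=cv2.INTER_CUBIC)
cv2.imwrite("pics/mill.png",a[:,:,::-1])
E
```

```text
[[  0.5996  -0.2499   0.0478  -0.1158 107.      27.0928  42.2092]
 [  0.5353  -0.1446   0.0479  -1.2648 131.      50.1249 456.3592]
 [  0.532   -0.2498   0.0485  -0.37   118.      28.2645  44.7419]
 [  0.4797  -0.1551   0.0475  -1.3046 126.      44.6672 445.0096]
 [  0.4522  -0.3492   0.0473  -0.1565 134.      28.237   48.1192]
 [  0.4477  -0.2697   0.0482  -0.3194 112.      29.0078  41.8307]]
(355, 199) [ 0.5917 -0.029   0.1527]
(374, 246) [ 0.4509 -0.0988  0.0708]
(327, 197) [0.6052 0.0562 0.076 ]
(381, 193) [ 0.6327 -0.1293  0.0038]
(324, 258) [0.4085 0.061  0.0568]
(384, 245) [ 0.4555 -0.1406  0.0061]
(350, 225) [ 0.516  -0.0199  0.0788]
(322, 225) [0.5139 0.0701 0.0781]
(224, 229) [0.4828 0.3176 0.3502]
(240, 195) [0.5806 0.2979 0.2707]
(213, 205) [0.5587 0.3925 0.1908]
(248, 170) [0.6653 0.2936 0.1951]
(285, 215) [0.5386 0.1844 0.1373]
(435, 195) [ 0.6286 -0.3113  0.0175]
(300, 268) [0.376  0.1362 0.083 ]
(398, 155) [ 0.7424 -0.1679  0.11  ]
(320, 148) [0.7837 0.084  0.0094]
(357, 146) [ 0.7784 -0.0391  0.071 ]
(405, 187) [ 0.6537 -0.2094  0.0161]
(463, 185) [ 0.6669 -0.4104  0.0081]
(406, 265) [ 0.3903 -0.2162  0.0006]
(465, 264) [ 0.3985 -0.4153  0.0015]
```

View pics/tray.png

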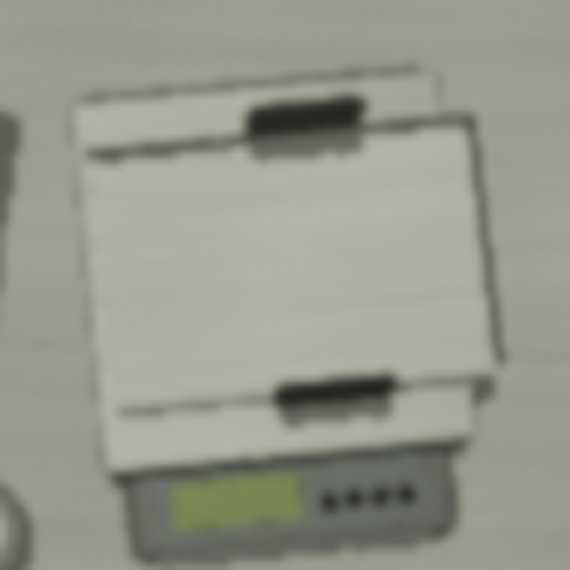

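View pics/mill.png

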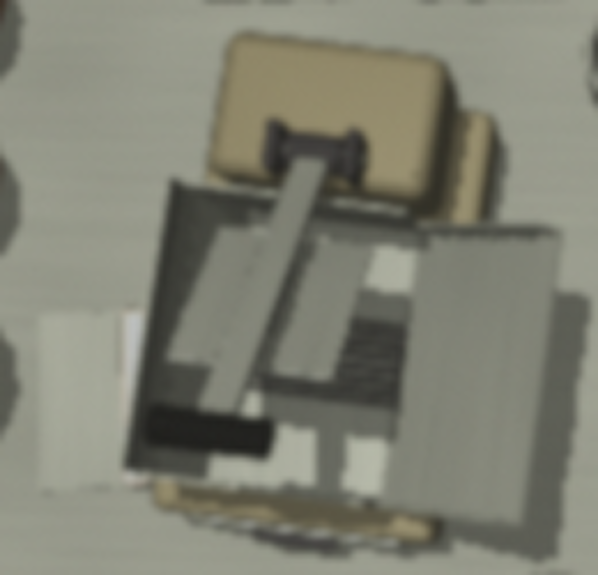

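```bash
cat >> h.py <<'E'
def ray(u,v,z,n="top"):
    c=camera_params(n);K=c["K"];r=c["rotation"]@np.array([(u-K[0,2])/K[0,0],(v-K[1,2])/K[1,1],1.]);o=c["position"]
    return o+r*(z-o[2])/r[2]
def bread(p,d,z=.044,box=(.38,.68,-.43,-.2)):
    W=world("top",d);h=cv2.cvtColor(p,cv2.COLOR_RGB2HSV)
    m=((h[...,1]>90)&(h[...,0]<25)&(h[...,2]>50)&(W[...,0]>box[0])&(W[...,0]<box[1])&(W[...,1]>box[2])&(W[...,1]<box[3])).astype(np.uint8)
    m=cv2.morphologyEx(m,cv2.MORPH_CLOSE,np.ones((3,3)))
    n,l,s,_=cv2.connectedComponentsWithStats(m);out=[]
    for i in range(1,n):
        if s[i,4]<40: continue
        v,u=np.nonzero(l==i)
        q=np.array([ray(a,b,z)[:2] for a,b in zip(u,v)]);e,V=np.linalg.eigh(np.cov((q-q.mean(0)).T))
        r=cv2.minAreaRect((q*1000).astype(np.float32))
        out.append([*q.mean(0),np.arctan2(V[1,1],V[0,1]),*np.sqrt(12*e)*1000,s[i,4]])
    return np.array(out)
E
python3 - <<'E'
from h import *
np.set_printoptions(precision=4,suppress=True)
z=np.load("/tmp/top0.npz");p,d=z["p"],z["d"];W=world("top",d)
print(bread(p,d))
T=lambda x,y,z:ray(305+(x+.5)/6-.5,180+(y+.5)/6-.5,z)
M=lambda x,y,z:ray(180+(x+.5)/4.6-.5,135+(y+.5)/4.6-.5,z)
def show(n,F,L,z):
    q=[F(x,y,z) for x,y in L]; print(n,*[a[:2] for a in q]," ang",np.arctan2(*(q[-1]-q[0])[[1,0]]))
show("gripfar top",T,[(248,115),(362,100)],.152)
show("gripfar lower edge of face",T,[(250,135),(362,120)],.152)
show("gripnear top",T,[(276,390),(392,376)],.152)
show("gripnear lower",T,[(286,410),(392,396)],.152)
show("scale",T,[(75,105),(435,72),(468,440),(108,472)],.074)
show("tray lip",T,[(90,155),(118,412)],.105)
show("tray back",T,[(472,118),(498,362)],.105)
show("tray farwall",T,[(90,154),(470,120)],.105)
show("splash",M,[(135,468),(175,180)],.202)
show("chute top",M,[(525,520),(560,232)],.17)
show("chute foot",M,[(385,505),(415,238)],.08)
show("handle",M,[(148,425),(272,437)],.35)
show("hinge",M,[(270,150),(362,162)],.18)
# chute plane
s=W[175:260,262:305].reshape(-1,3);s=s[(s[:,2]>.095)&(s[:,2]<.165)&(s[:,0]<.60)&(s[:,0]>.46)]
c=s.mean(0);n=np.linalg.svd(s-c)[2][2];n*=np.sign(n[2]);r=abs((s-c)@n);s=s[r<.004];c=s.mean(0);n=np.linalg.svd(s-c)[2][2];n*=np.sign(n[2])
print("chute n",n,"tilt",np.degrees(np.arccos(n[2])),"dir",np.arctan2(n[1],n[0]),"c",c,len(s))
E
```

```text
[[  0.5995  -0.2497   3.0459  29.4188  45.1983 122.    ]
 [  0.5998  -0.3485  -3.0837  30.8606  49.1791 140.    ]
 [  0.5317  -0.2493   2.7031  29.3871  47.0031 129.    ]
 [  0.5325  -0.3484   2.6097  29.524   49.0063 136.    ]
 [  0.4517  -0.3486   2.9144  30.9209  48.6419 143.    ]
 [  0.4476  -0.269    2.7597  29.7698  42.3333 120.    ]]
gripfar top [ 0.5919 -0.0013] [ 0.601  -0.0593]  ang -1.4140530916819845
gripfar lower edge of face [ 0.5816 -0.0025] [ 0.5908 -0.0594]  ang -1.4119263848199384
gripnear top [ 0.4529 -0.0179] [ 0.4614 -0.0762]  ang -1.4272768700484022
gripnear lower [ 0.4431 -0.0231] [ 0.4513 -0.0763]  ang -1.4163585189724983
scale [0.6044 0.0884] [ 0.6274 -0.1066] [ 0.4295 -0.1261] [0.408  0.0655]  ang -3.0257672342109565
tray lip [0.5742 0.0792] [0.4399 0.0611]  ang -3.0075237238044306
tray back [ 0.5989 -0.1224] [ 0.4707 -0.137 ]  ang -3.0282429225041505
tray farwall [0.5747 0.0792] [ 0.5978 -0.1214]  ang -1.4560404190269751
splash [0.4662 0.3959] [0.6506 0.3811]  ang -0.08060653919872247
chute top [0.4396 0.1519] [0.628  0.1352]  ang -0.08823640231376195
chute foot [0.4474 0.2556] [0.6348 0.2424]  ang -0.07022186185354168
handle [0.4871 0.3489] [0.4822 0.2802]  ang -1.642426393682168
hinge [0.6759 0.326 ] [0.6695 0.2655]  ang -1.6766421602135362
chute n [0.0677 0.6443 0.7617] tilt 40.38311135002612 dir 1.4661177229189022 c [0.5294 0.1919 0.1311] 1045
```

```bash
cat >> h.py <<'E'
np.set_printoptions(precision=4,suppress=True)
MO=np.array([.546,.271,.165]);MY=-.09
mx=np.array([np.cos(MY),np.sin(MY),0]);my=np.array([-mx[1],mx[0],0]);ez=np.array([0,0,1.])
TC=np.array([.5206,-.0296,.077]);TD=1.695     # tray floor point, dir of tray x
SC=np.array([.5173,-.0197,.077])
def down(a):  # tool y along angle a
    y=np.array([np.cos(a),np.sin(a),0]);z=-ez;return np.c_[np.cross(y,z),y,z]
def trayR(dirn,th):
    h=np.array([np.cos(dirn),np.sin(dirn),0]);x=np.cos(th)*h-np.sin(th)*ez;y=np.cross(ez,h);return np.c_[x,y,np.cross(x,y)]
def tool_on_tray(F,R,side,beta,flip):
    """TCP pose for tray floor point F, rotation R, gripping side (+1 = l)"""
    y=np.array([0,flip,0.]);z=np.array([np.sin(beta),0,-np.cos(beta)])
    Rt=np.c_[np.cross(y,z),y,z]; g=np.array([-.010,side*.070,.057])-.006*z
    return F+R@g,R@Rt
def lip_pose(lip,dirn,th):
    R=trayR(dirn,th);return lip-R@np.array([.105,0,0]),R
E
python3 - <<'E'
from h import *
for side in(1,-1):
  for flip in(1,-1):
    for b in(0,15,25,35):
      r=[]
      for F,R in [(TC,trayR(TD,0)),(TC+[0,0,.15],trayR(TD,0))]+[lip_pose(MO+mx*-.01+my*-.10+ez*.015,MY+np.pi/2,np.radians(t)) for t in(0,15,30,40,48)]:
        q=inverse_kinematics(*tool_on_tray(F,R,side,np.radians(b),flip)); r.append(None if q is None else np.round(q,2))
      print(side,flip,b,[0 if q is None else 1 for q in r]); 
      if all(q is not None for q in r): print(np.array(r))
E
```

```text
1 1 0 [1, 0, 1, 1, 1, 1, 1]
1 1 15 [1, 1, 0, 1, 1, 1, 1]
1 1 25 [1, 1, 0, 0, 1, 1, 1]
1 1 35 [1, 1, 1, 0, 1, 1, 1]
1 -1 0 [1, 1, 1, 1, 1, 1, 1]
[[ 0.6   0.29 -0.69  2.1   0.25  0.83 -0.11]
 [ 0.7   0.1  -0.73  1.91  0.07  1.16  0.07]
 [ 0.62  0.18 -0.95  1.98  0.17  1.06 -0.49]
 [ 0.5   0.29 -1.1   1.89  0.47  1.33 -0.86]
 [ 0.3   0.46 -1.19  1.79  0.68  1.68 -1.15]
 [ 0.09  0.52 -1.08  1.73  0.73  1.85 -1.22]
 [-0.05  0.57 -0.99  1.69  0.76  1.97 -1.27]]
1 -1 15 [1, 1, 1, 1, 1, 1, 1]
[[ 0.74  0.35 -0.67  2.06 -0.06  0.86  0.26]
 [ 0.82  0.16 -0.71  1.88 -0.16  1.21  0.3 ]
 [ 0.72  0.15 -0.85  2.02 -0.17  0.98 -0.11]
 [ 0.63  0.17 -0.99  1.93  0.16  1.12 -0.51]
 [ 0.47  0.3  -1.14  1.83  0.47  1.4  -0.9 ]
 [ 0.32  0.43 -1.2   1.77  0.63  1.63 -1.11]
 [ 0.15  0.48 -1.12  1.72  0.68  1.77 -1.18]]
1 -1 25 [1, 1, 1, 1, 1, 1, 1]
[[ 0.83  0.42 -0.68  2.02 -0.19  0.93  0.43]
 [ 0.92  0.23 -0.74  1.86 -0.27  1.26  0.41]
 [ 0.79  0.17 -0.8   2.04 -0.38  0.97  0.13]
 [ 0.7   0.13 -0.92  1.96 -0.07  1.05 -0.27]
 [ 0.58  0.21 -1.08  1.86  0.27  1.24 -0.69]
 [ 0.45  0.33 -1.17  1.8   0.48  1.44 -
[... 2467 characters left out ...]
1.08]]
-1 -1 25 [1, 1, 1, 1, 1, 1, 1]
[[ 0.69  0.62 -0.71  1.73 -0.05  1.    0.22]
 [ 0.75  0.48 -0.8   1.58 -0.1   1.28  0.16]
 [ 0.61  0.42 -0.71  1.75 -0.19  1.01 -0.04]
 [ 0.48  0.38 -0.76  1.68  0.11  1.12 -0.37]
 [ 0.34  0.43 -0.85  1.59  0.41  1.33 -0.67]
 [ 0.33  0.57 -1.09  1.52  0.67  1.57 -0.91]
 [ 0.23  0.64 -1.13  1.47  0.79  1.74 -1.01]]
-1 -1 35 [1, 1, 1, 1, 1, 1, 1]
[[ 0.78  0.7  -0.76  1.7  -0.15  1.06  0.32]
 [ 0.85  0.57 -0.87  1.56 -0.19  1.31  0.22]
 [ 0.7   0.46 -0.73  1.77 -0.36  1.01  0.13]
 [ 0.55  0.38 -0.74  1.71 -0.1   1.07 -0.18]
 [ 0.42  0.39 -0.82  1.62  0.22  1.21 -0.51]
 [ 0.34  0.45 -0.92  1.56  0.44  1.37 -0.72]
 [ 0.32  0.57 -1.11  1.5   0.65  1.57 -0.92]]
```

```bash
cat >> h.py <<'E'
def best(p,a):  # tool-down orientation, tool y along a mod pi, nearest present joints
    q0=sense()["joint_pos"];c=[]
    for k in(0,1,-1):
        R=down(a+k*np.pi);q=inverse_kinematics(p,R)
        if q is not None:c.append((np.abs(np.array(q)-q0).max(),k,R))
    return min(c,key=lambda t:t[:2])[2]
def see(box=(.33,.75,-.55,-.16)):
    p,d=camera("top");W=world("top",d)
    return [b for b in bread(p,d,box=box)],p
def go(p,R): movep(np.array(p),R)
def pick_place(b,slot):
    x,y,a=b[:3];R=best([x,y,.15],a+np.pi/2)
    go([x,y,.15],R)
    command_gripper(.065,40)
    hit=move_l([x,y,.041],feed=.12,until_force=12)
    command_gripper(.015,40);g=sense()["finger_gap"]
    print("pick",b[:5],"hit",hit,"z",sense()["position"][2],"gap",g)
    move_l([*sense()["position"][:2],.20],feed=.25)
    if g<.022: return False
    tR=trayR(TD,0);t=TC+tR@np.array([*slot,0]);R=best([*t[:2],.2],TD)
    go([*t[:2],.20],R)
    move_l([*t[:2],.113],feed=.15)
    g=sense()["finger_gap"]; command_gripper(max(g+.014,.046)); move_l([*t[:2],.20],feed=.3)
    print("placed",slot,"gap",g,"t",sense()["time_s"]); return True
SL=[(x,y) for x in(-.066,-.004,.058) for y in(-.031,.031)]
E
python3 - <<'E'
from h import *
B,_=see();B.sort(key=lambda b:b[1])
print(pick_place(B[-1],SL[0]))
B,p=see();print(np.array(B));cv2.imwrite("pics/a1.png",cv2.resize(p[150:300,260:520],None,fx=3,fy=3)[:,:,::-1])
E
```

```text
pick [ 0.5317 -0.2493  2.7031 29.3871 47.0031] hit False z 0.04179410590858538 gap 0.014884687647756802
False
[[  0.6016  -0.2483   2.8292  26.903   44.3742 107.    ]
 [  0.5324  -0.2498   2.7181  29.9859  49.1006 136.    ]
 [  0.4482  -0.2694   2.7095  30.9865  44.8336 133.    ]
 [  0.4507  -0.3477   3.0625  33.0294  47.3421 148.    ]]
```

View pics/a1.png

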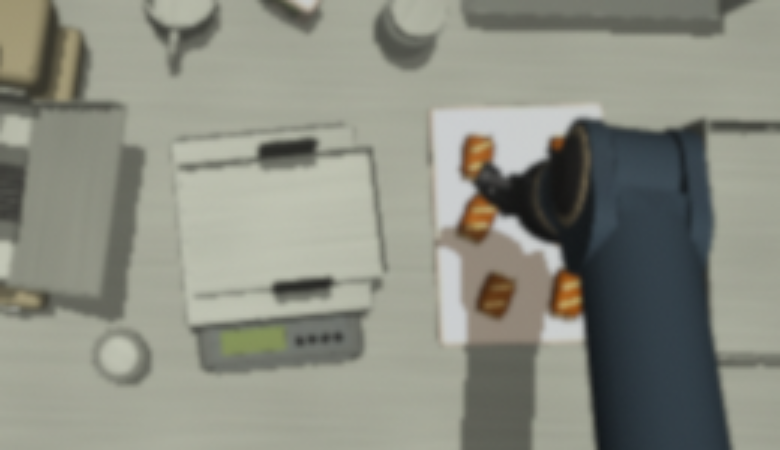

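```bash
python3 - <<'E'
from h import *
s=sense();print(s["time_s"],s["position"],s["tcp_rot"],s["finger_gap"],camera_params("wrist"))
command_gripper(.065)
p,d=camera("wrist");cv2.imwrite("pics/w1.png",p[:,:,::-1])
E
```

```text
4.7667 [ 0.5309 -0.2493  0.1978] [[-0.9053  0.4247 -0.0038]
 [ 0.4247  0.9054  0.0015]
 [ 0.0041 -0.0002 -1.    ]] 0.01520504531053799 {'K': array([[309.7069,   0.    , 316.7742],
       [  0.    , 309.7069, 194.6574],
       [  0.    ,   0.    ,   1.    ]]), 'tool_from_camera': array([[-0.0006, -0.9494, -0.3142,  0.0808],
       [ 1.    , -0.0008,  0.0005, -0.0017],
       [-0.0007, -0.3142,  0.9494, -0.1459],
       [ 0.    ,  0.    ,  0.    ,  1.    ]])}
```

View pics/w1.png

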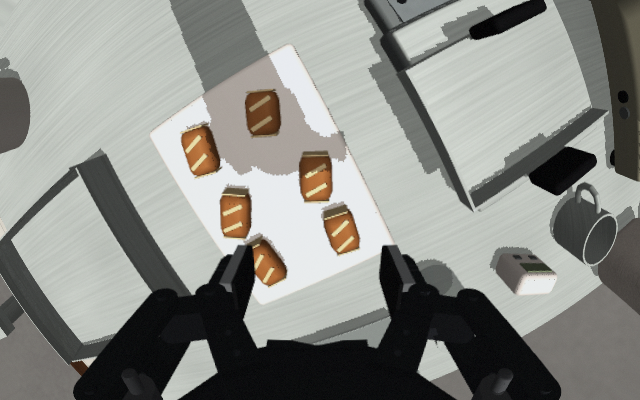

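```bash
cat >> h.py <<'E'
def wristpt(u,v,dd):
    c=camera_params("wrist");K=c["K"];a=np.array([u-K[0,2],v-K[1,2]])/K[0,0];t=np.linalg.norm(a)
    r=np.array([*(a/t*np.tan(t)),1])*dd;return (c["tool_from_camera"]@np.array([*r,1]))[:3]
E
python3 - <<'E'
from h import *
for o in (.065,.034):
    command_gripper(o)
    p,d=camera("wrist");print(o,sense()["finger_gap"])
    m=(p.max(-1)<75)
    pts=np.array([[u,v,*wristpt(u,v,d[v,u])] for v in range(190,330,1) for u in range(220,320) if d[v,u]>0 and d[v,u]<.2])
    k=pts[np.argsort(-pts[:,4])][:4];print(k)
    print("piece under", [wristpt(316,v,d[v,316]) for v in (170,185)])
    print("max y",pts[pts[:,4]>pts[:,4].max()-.012][:,3].max())
E
```

```text
0.065 0.06546796529319217
[[253.     254.       0.0035  -0.0343  -0.0089]
 [253.     257.       0.002   -0.0344  -0.0094]
 [255.     272.      -0.0071  -0.0341  -0.0095]
 [253.     256.       0.0028  -0.0342  -0.0097]]
piece under [array([ 0.0075, -0.0023,  0.1537]), array([-0.0085, -0.0024,  0.1552])]
max y -0.033688979642405754
0.034 0.033791126966862914Traceback (most recent call last):
  File "<stdin>", line 6, in <module>
  File "h.py", line 87, in wristpt
    c=camera_params("wrist");K=c["K"];a=np.array([u-K[0,2],v-K[1,2]])/K[0,0];t=np.linalg.norm(a)
ValueError: time passes only in moves, steps and waits
```

```bash
python3 - <<'E'
import re
s=open('h.py').read()
s=s.replace('''    c=camera_params("wrist");K=c["K"];a=np''','''    global _wc
    if _wc is None: _wc=camera_params("wrist")
    c=_wc;K=c["K"];a=np''').replace("def wristpt","_wc=None\ndef wristpt")
s=s.replace('''def ray(u,v,z,n="top"):
    c=camera_params(n);''','''_cc={}
def ray(u,v,z,n="top"):
    if n not in _cc:_cc[n]=camera_params(n)
    c=_cc[n];''')
open('h.py','w').write(s)
E
python3 - <<'E'
from h import *
for o in (.085,.065,.034,.012):
    command_gripper(o)
    p,d=camera("wrist")
    pts=np.array([[u,v,*wristpt(u,v,d[v,u])] for v in range(190,330,1) for u in range(200,320) if 0<d[v,u]<.2])
    k=pts[np.argsort(-pts[:,4])][:2];print(o,sense()["finger_gap"],k)
cv2.imwrite("pics/w2.png",p[150:,200:440,::-1]);print(sense()["time_s"])
E
```

```text
0.085 0.08499811851337957 [[230.     257.       0.0054  -0.0446  -0.016 ]
 [233.     277.      -0.0065  -0.0445  -0.016 ]]
0.065 0.06533177962581237 [[255.     271.      -0.0065  -0.0341  -0.0095]
 [253.     258.       0.0016  -0.0343  -0.0098]]
0.034 0.0343213479828006 [[284.     245.       0.0068  -0.0185  -0.0047]
 [284.     242.       0.0086  -0.0184  -0.0048]]
0.012 0.011811799897013009 [[305.     249.       0.0038  -0.0078  -0.0033]
 [305.     251.       0.0029  -0.0078  -0.0038]]
7.9
```

View pics/w2.png

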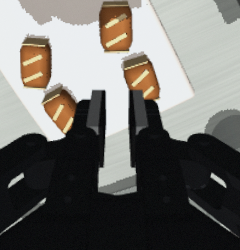

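```bash
sed -i 's/\[x,y,.041\]/[x,y,.0125]/; s/\[\*t\[:2\],.113\]/[*t[:2],.085]/; s/-\.006\*z$/+.0225*z/' h.py; grep -n "0225\|0125\|085\]" h.py
python3 - <<'E'
from h import *
B,_=see();B.sort(key=lambda b:abs(b[0]-.532)+abs(b[1]+.25))
print(B[0],pick_place(B[0],SL[0]))
p,d=camera("wrist");cv2.imwrite("pics/w3.png",p[:,:,::-1]);B,_=see();print(np.array(B))
E
```

```text
59:    Rt=np.c_[np.cross(y,z),y,z]; g=np.array([-.010,side*.070,.057])+.0225*z
77:    hit=move_l([x,y,.0125],feed=.12,until_force=12)
84:    move_l([*t[:2],.085],feed=.15)
pick [ 0.5323 -0.2498  2.6873 29.3084 49.9529] hit False z 0.01329074398866141 gap 0.03334291878807695
placed (-0.066, -0.031) gap 0.03330020082539933 t 13.825
[  0.5323  -0.2498   2.6873  29.3084  49.9529 137.    ] True
[[  0.5995  -0.3486  -3.0684  31.0005  49.0809 140.    ]
 [  0.5324  -0.3482   2.5941  29.6255  49.2967 137.    ]]
```

View pics/w3.png

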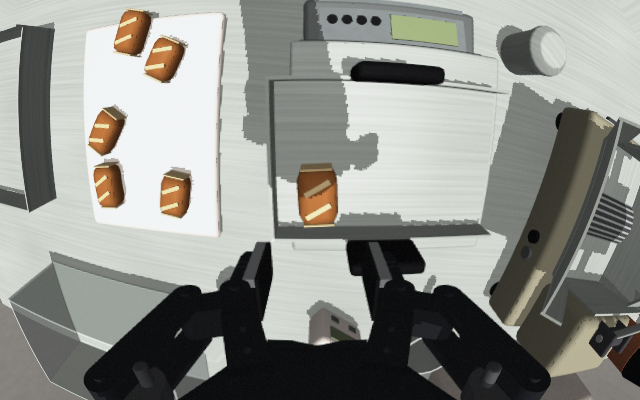

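```bash
python3 - <<'E'
from h import *
i=1;Q0=[1.224,.469,-.049,1.532,.024,1.141,-.082]
while i<6 and sense()["time_s"]<75:
    B,_=see();ok=[b for b in B if b[5]>112 and b[3]<34 and 40<b[4]<57]
    if not ok:
        move_joints(Q0);B,_=see();ok=[b for b in B if b[5]>105]
        if not ok: print("none",B);break
    ok.sort(key=lambda b:b[0])
    if pick_place(ok[0],SL[i]): i+=1
B,_=see();print(i,np.array(B))
p,d=camera("wrist");cv2.imwrite("pics/w4.png",p[:,:,::-1])
E
```

```text
pick [ 0.5324 -0.3482  2.5941 29.6255 49.2967] hit False z 0.013254046820572178 gap 0.033100259476733694
placed (-0.066, 0.031) gap 0.033190783753234185 t 20.6333
pick [ 0.4149 -0.3167  2.9359 30.7391 49.1983] hit True z 0.03423592392724804 gap 0.03243261504269067
placed (-0.004, -0.031) gap 0.03286158002542485 t 27.0083
pick [ 0.4525 -0.2642  2.6867 30.1741 42.6622] hit False z 0.013202110751805506 gap 0.03338716083467516
placed (-0.004, 0.031) gap 0.03304900645320269 t 33.6167
pick [ 0.5993 -0.2496  3.0228 29.7021 44.621 ] hit False z 0.013261271754169461 gap 0.033466225408355206
placed (0.058, -0.031) gap 0.03327105297189784 t 40.375
pick [ 0.5998 -0.3486 -3.0703 30.7295 48.7629] hit False z 0.01331728862861752 gap 0.03352648713748251
placed (0.058, 0.031) gap 0.033590573546899025 t 47.9583
6 []
```

View pics/w4.png

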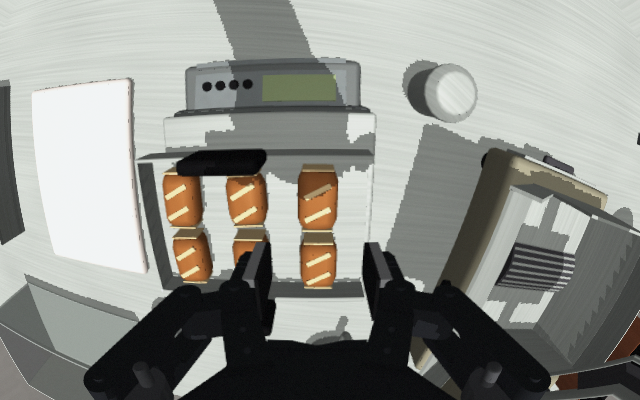

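```bash
sed -i 's/side\*.070,.057/side*.070,.060/' h.py; cat >> h.py <<'E'
BETA=np.radians(25)
TT=lambda F,R:tool_on_tray(F,R,1,BETA,-1)
MD=MY+np.pi/2
E
python3 - <<'E'
from h import *
R0=trayR(TD,0)
L=lambda y,z,t,x=-.01:lip_pose(MO+mx*x+my*y+ez*(z-.165),MD,np.radians(t))
seq=[(TC,R0),(TC+[0,0,.06],R0),(TC+[0,.0,.17],R0),(L(-.2,.25,0)),(L(-.12,.23,5))]+[L(-.10,z,t) for z,t in((.21,12),(.195,18),(.185,24),(.18,30),(.18,36),(.18,42),(.18,47))]
for s in seq: print(inverse_kinematics(*TT(*s)))
p,R=TT(TC,R0);up=-R[:,2]
print(p,p+up*.10)
print(sense()["position"],inverse_kinematics(p+up*.10,R))
movep(p+up*.12+ez*.02,R);command_gripper(.044,40)
w,d=camera("wrist");cv2.imwrite("pics/w5.png",w[:,:,::-1])
t,d=camera("top");cv2.imwrite("pics/t5.png",cv2.resize(t[150:290,180:420],None,fx=3,fy=3)[:,:,::-1])
np.savez("/tmp/t5.npz",p=t,d=d)
print(sense()["position"],p+up*.12+ez*.02)
E
```

```text
[ 0.8492  0.4658 -0.7356  2.0521 -0.149   0.8615  0.3787]
[ 0.8753  0.3679 -0.749   2.0018 -0.2056  0.9952  0.3933]
[ 0.9282  0.2275 -0.7723  1.8742 -0.2749  1.2416  0.3907]
[ 0.9746  0.1375 -0.7758  1.953  -0.3683  1.1666  0.2704]
[ 0.7667  0.1077 -0.7968  1.9823 -0.3098  1.0633  0.0331]
[ 0.6091  0.1098 -0.7823  1.9728 -0.165   1.0382 -0.1778]
[ 0.5021  0.1212 -0.7655  1.9611 -0.0356  1.0514 -0.331 ]
[ 0.4021  0.1405 -0.7594  1.9407  0.091   1.0929 -0.4836]
[ 0.313   0.1681 -0.766   1.9116  0.2085  1.1618 -0.6268]
[ 0.2331  0.2033 -0.7821  1.8741  0.3127  1.2548 -0.7546]
[ 0.1578  0.2499 -0.803   1.836   0.4065  1.3588 -0.87  ]
[ 0.0997  0.2965 -0.8238  1.8039  0.4769  1.452  -0.9574]
[ 0.4512 -0.0388  0.1166] [ 0.4564 -0.0807  0.2072]
[0.4818 0.0237 0.1991] [ 0.928   0.353  -0.7259  1.928  -0.1999  1.1038  0.4446]
[ 0.4575 -0.0877  0.2453] [ 0.4575 -0.0891  0.2454]
```

View pics/w5.png

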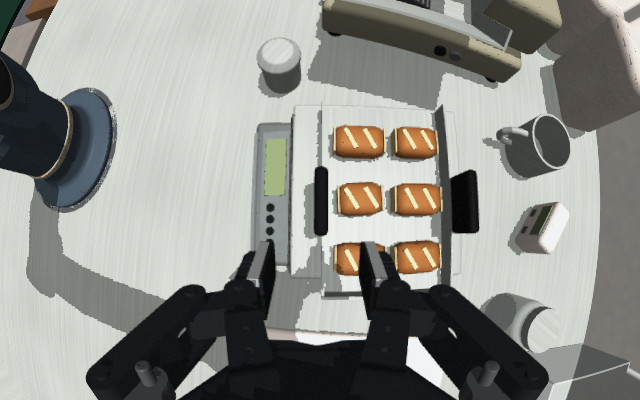

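```bash
python3 - <<'E'
from h import *
R0=trayR(TD,0);p,R=TT(TC,R0);up=-R[:,2]
move_l(p+up*.10,R);print(move_l(p,feed=.08,until_force=12),sense()["position"]-p)
sleep(.4)
command_gripper(.0,110);s=sense();print("gap",s["finger_gap"],s["gripper_force"],s["wrist_force"])
move_l(p+ez*.02,feed=.05);s=sense();print(s["finger_gap"],s["gripper_force"],s["wrist_force"])
move_l(p+ez*.06,feed=.08);sleep(.2);s=sense();print(s["finger_gap"],s["gripper_force"],s["wrist_force"],s["ft_torque"],s["time_s"])
t,d=camera("scene");cv2.imwrite("pics/s6.png",cv2.resize(t[110:270,200:440],None,fx=3,fy=3)[:,:,::-1])
E
```

```text
False [ 0.0004 -0.0003  0.0003]
gap 0.010296358744394557 107.2891116142273 [ 1.5283 -1.2836  2.9101]
0.010567571828563806 107.38955855369568 [ 0.264   0.0713 -4.8599]
0.01046178020768998 107.32845067977905 [ 0.3915  0.1441 -4.4149] [-0.866   0.216   0.0377] 53.1417
```

View pics/s6.png

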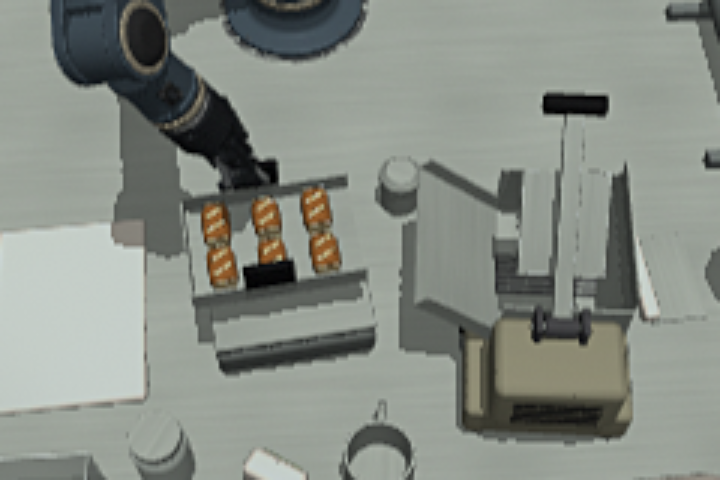

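```bash
python3 - <<'E'
from h import *
R0=trayR(TD,0)
L=lambda y,z,t,x=-.01:lip_pose(MO+mx*x+my*y+ez*(z-.165),MD,np.radians(t))
seq=[(TC+[0,0,.17],R0),L(-.2,.25,0),L(-.12,.23,5)]+[L(-.10,z,t) for z,t in((.21,10),(.20,15),(.19,19),(.185,22),(.18,25),(.18,28))]
for s in seq:
    p,R=TT(*s);move_l(p,R,feed=.12 if s[0][2]>.22 else .06)
sleep(.5);s=sense();print(s["finger_gap"],s["gripper_force"],s["time_s"],s["wrist_force"])
t,d=camera("scene");cv2.imwrite("pics/s7.png",cv2.resize(t[110:270,240:480],None,fx=3,fy=3)[:,:,::-1])
E
```

```text
0.010847166669813644 107.62920141220093 57.6083 [-0.93   -0.2928 -1.8514]
```

View pics/s7.png

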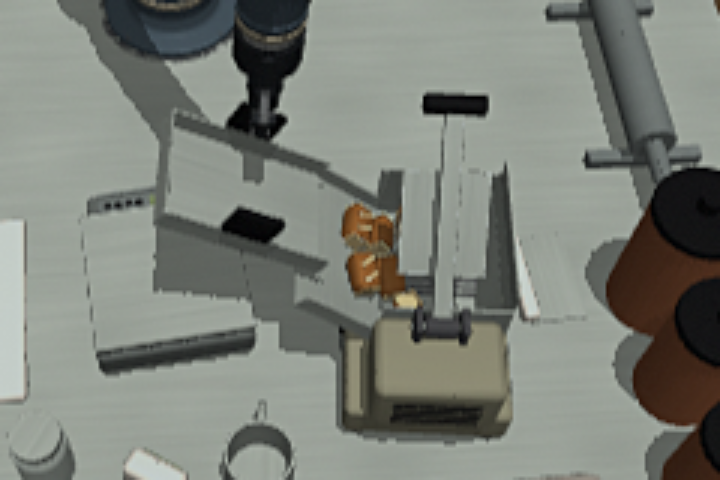

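```bash
python3 - <<'E'
from h import *
L=lambda y,z,t,x=-.01:lip_pose(MO+mx*x+my*y+ez*(z-.165),MD,np.radians(t))
R0=trayR(1.69,0)
for s in [L(-.13,.21,28),L(-.2,.25,8),(SC+[0,0,.12],R0)]:
    p,R=TT(*s);move_l(p,R,feed=.15)
t,d=camera("top");np.savez("/tmp/t8.npz",p=t,d=d);W=world("top",d)
h=cv2.cvtColor(t,cv2.COLOR_RGB2HSV);m=(h[...,1]>90)&(h[...,0]<25)&(h[...,2]>50)&(abs(W[...,0]-MO[0])<.12)&(abs(W[...,1]-MO[1])<.16)
q=W[m]-MO;q=np.c_[q@mx,q@my,q[:,2]];print(len(q),q.min(0),q.max(0),np.percentile(q,[2,98],axis=0))
cv2.imwrite("pics/t8.png",cv2.resize(t[150:270,190:390],None,fx=4,fy=4)[:,:,::-1]);print(sense()["time_s"])
E
```

```text
813 [-0.0858 -0.0686 -0.0887] [ 0.0694  0.0336 -0.016 ] [[-0.0796 -0.0654 -0.0709]
 [ 0.0508  0.0277 -0.019 ]]
59.5333
```

View pics/t8.png

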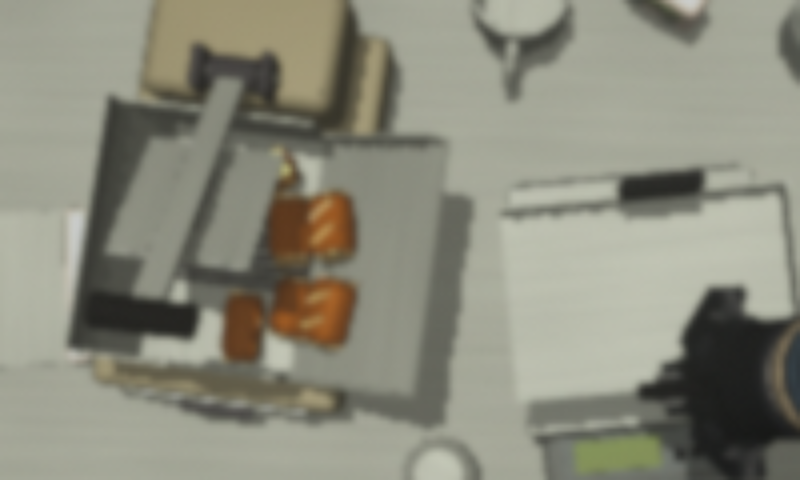

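```bash
python3 - <<'E'
from h import *
R0=trayR(1.69,0)
p,R=TT(SC,R0);up=-R[:,2]
move_l(p+ez*.015,R,feed=.1)
print(move_l(p-ez*.004,feed=.03,until_force=3),sense()["position"]-p,sense()["wrist_force"])
command_gripper(.012);command_gripper(.03);sleep(.2);print(sense()["wrist_force"])
q=sense()["position"]
move_l(q+up*.06,feed=.08);command_gripper(.03);move_l(q+up*.13+ez*.03,feed=.2)
# lever: handle centre estimate
hg=MO+mx*(.124-.25*.765)+my*.037;print(hg,sense()["time_s"])
hinge=np.array([.6727,.2958,.18])
for a in(-.1,0,.3,.7,.75):
    th=.70-a; c=hinge-mx*.25*np.cos(th)+ez*.25*np.sin(th)
    for k in(MD,MD+np.pi,MY,MY+np.pi):print(a,c,inverse_kinematics(c+ez*.008,down(k)))
movep(np.array([.45,.1,.40]),best([.45,.1,.40],MD))
t,d=camera("top");np.savez("/tmp/t9.npz",p=t,d=d);W=world("top",d)
cv2.imwrite("pics/t9.png",cv2.resize(t[150:270,190:390],None,fx=4,fy=4)[:,:,::-1])
for u,v in((224,227),(218,226),(230,229)):print(W[v,u])
E
```

```text
True [-0.0001 -0.0001  0.0004] [-0.419  -1.6423  4.6402]
[ 0.0558 -0.7579  0.592 ]
[0.4823 0.3139 0.165 ] 63.7333
-0.1 [0.4992 0.3115 0.3593] [ 0.2443  0.5437 -1.3376  1.4997  0.5284  1.5123  0.3909]
-0.1 [0.4992 0.3115 0.3593] [ 0.1214  0.4085 -1.0493  1.505   0.3552  1.4332 -2.6017]
-0.1 [0.4992 0.3115 0.3593] [ 0.203   0.4816 -1.2212  1.5014  0.4526  1.4738 -1.1146]
-0.1 [0.4992 0.3115 0.3593] [ 0.2424  0.54   -1.3313  1.4998  0.5241  1.5099  1.9654]
0 [0.4823 0.313  0.3411] [ 0.2547  0.5296 -1.34    1.5604  0.5174  1.464   0.37  ]
0 [0.4823 0.313  0.3411] [ 0.1369  0.3991 -1.0716  1.5652  0.3543  1.3889 -2.6271]
0 [0.4823 0.313  0.3411] [ 0.2161  0.4715 -1.2349  1.5619  0.448   1.4286 -1.1393]
0 [0.4823 0.313  0.3411] [ 0.2495  0.5201 -1.324   1.5606  0.5064  1.4581  1.9505]
0.3 [0.4434 0.3165 0.2774] [ 0.2586  0.528  -1.3411  1.7226  0.5304  1.3243  0.2908]
0.3 [0.4434 0.3165 0.2774] [-1.5658  0.3381  1.1228  1.8116 -0.3268  1.1977 -2.004 ]
0.3 [0.4434 0.3165 0.2774] [ 0.191   0.4377 -1.1843  1.725   0.4237  1.2692 -1.1807]
0.3 [0.4434 0.3165 0.2774] [ 0.2377  0.4933 -1.286   1.7233  0.4908  1.3022  1.8985]
0.7 [0.4237 0.3183 0.18  ] [ 0.1366  0.5221 -1.1486  1.8785  0.537   1.0959  0.259 ]
0.7 [0.4237 0.3183 0.18  ] [-1.4436  0.3749  0.9214  1.9596 -0.359   0.9793 -2.0117]
0.7 [0.4237 0.3183 0.18  ] [ 0.072   0.4661 -1.0354  1.8811  0.4597  1.0575 -1.2412]
0.7 [0.4237 0.3183 0.18  ] [ 0.16    0.5483 -1.1942  1.8775  0.5703  1.1147  1.7994]
0.75 [0.424  0.3182 0.1675] [ 0.1084  0.5198 -1.1047  1.892   0.5324  1.0635  0.265 ]
0.75 [0.424  0.3182 0.1675] [-1.4378  0.3964  0.9214  1.9721 -0.3854  0.9578 -1.9872]
0.75 [0.424  0.3182 0.1675] [ 0.0574  0.4781 -1.0179  1.8941  0.473   1.0342 -1.2519]
0.75 [0.424  0.3182 0.1675] [ 0.1482  0.5616 -1.1798  1.8904  0.5872  1.0944  1.786 ]
[0.4876 0.3167 0.3549]
[0.4899 0.3325 0.3529]
[0.483  0.3017 0.3531]
```

View pics/t9.png

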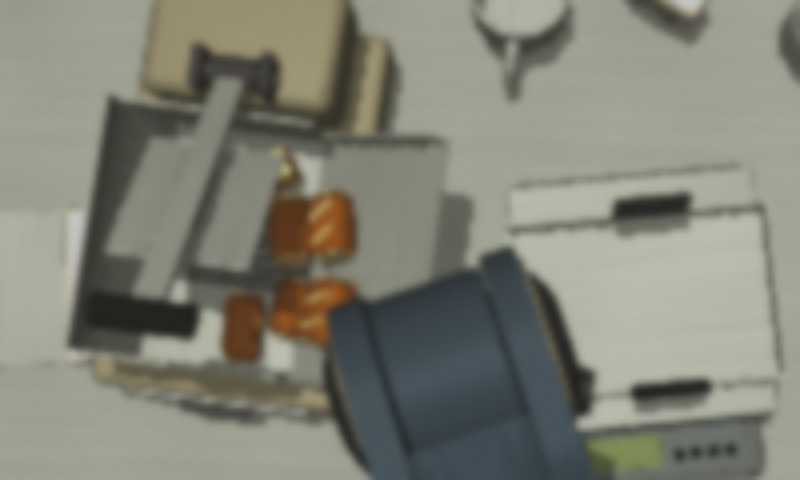

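```bash
python3 - <<'E'
from h import *
hinge=np.array([.4855,.3165,.18])+mx*.191
def c(a):
    th=.70-a;return hinge-mx*.25*np.cos(th)+ez*(.25*np.sin(th)+.012-.0035)
command_gripper(0,40)
R=best(c(0)+ez*.06,MD)
movep(c(0)+ez*.07,R)
print("touch",move_l(c(0)-ez*.012,feed=.04,until_force=2.5),sense()["position"]-c(0))
for a in np.r_[.1:.71:.1]:
    hit=move_l(c(a)-ez*.002,feed=.08,until_force=30);s=sense();print(round(a,2),hit,s["wrist_force"],s["position"])
    if hit:break
E
```

```text
touch True [-0.0001 -0.     -0.0001]
0.1 False [-4.7437 -2.3926  9.6814] [0.4688 0.3183 0.3291]
0.2 False [-6.6355 -2.45    8.4189] [0.4545 0.3198 0.3074]
0.3 False [-4.5092  1.2378  5.6974] [0.4455 0.3211 0.2847]
0.4 False [-1.3401 -0.8351  2.5657] [0.4383 0.3201 0.2604]
0.5 False [-0.1445 -0.3606 -0.1495] [0.4317 0.3211 0.2355]
0.6 False [0.6745 1.1034 0.2582] [0.4277 0.3216 0.211 ]
0.7 True [-1.3661 -2.2348 10.8012] [0.4273 0.3222 0.1884]
```

```bash
python3 - <<'E'
from h import *
q=sense()["position"]
move_l(q+ez*.15,feed=.15);movep(np.array([.40,-.35,.35]),best([.40,-.35,.35],MD));sleep(.5)
t,d=camera("top");W=world("top",d)
h=cv2.cvtColor(t,cv2.COLOR_RGB2HSV);m=(h[...,1]>90)&(h[...,0]<25)&(h[...,2]>50)&(abs(W[...,0]-MO[0])<.12)&(abs(W[...,1]-MO[1])<.16)
k=W[m]-MO;k=np.c_[k@mx,k@my,k[:,2]];print(len(k),np.percentile(k,[1,99],axis=0))
b=(t.max(-1)<50)&(abs(W[...,0]-.43)<.05)&(abs(W[...,1]-.318)<.04)&(W[...,2]>.15);print("handle",b.sum(),W[b].mean(0),W[b][:,2].max())
cv2.imwrite("pics/t10.png",cv2.resize(t[150:270,190:390],None,fx=4,fy=4)[:,:,::-1]);print(sense()["time_s"])
E
```

```text
675 [[-0.0845 -0.0667 -0.0674]
 [ 0.0454  0.0281 -0.0177]]
handle 137 [0.4258 0.3182 0.1914] 0.19797788533222427
74.7667
```

View pics/t10.png

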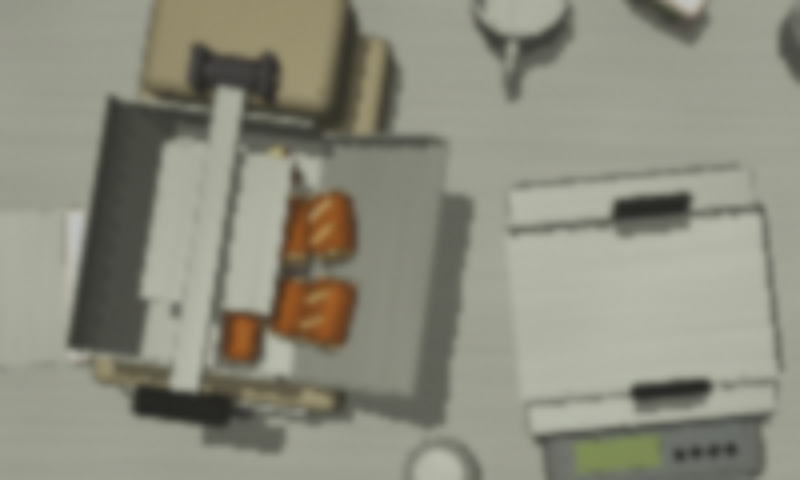

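The lever handle, at about pixel (185,405), is down with its top at 0.19 m. The bread is in the hopper and the tray is empty on the scale.

```bash
python3 -c "
from rig import *
print(finish_job())"
```

```text
the job is handed in; nothing more can be done
None
```

I handed the job in; no verdict came back, but the last camera check showed all six bread pieces in the hopper below its rim, the empty tray level on the scale, and the pusher lever held down by its catch.

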